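# Set the photo lamp boom to its tape mark and lock it

### The arm

A 7-joint arm with a two-finger parallel gripper is mounted at the origin on the work surface. World frame = base frame: x ahead of the robot, y to its left, z up, the work surface at z = 0. Lengths are in m, angles in rad, forces in N, time in s.
With the tool pointing down it reaches from about 0.425 to 0.825 m from the base axis. Payload 3.6 kg.
Tool frame: the origin (TCP) lies midway between the tips of the shut fingers; the grasp point (between the pads) lies 19 mm behind it; z points along the fingers, x is the direction in which the jaws open and shut, and the axes are right-handed (so a half turn about z gives the same grasp; the last joint's range is limited). The gripper opens to 85 mm and grips with 20 to 120 N. Pads are 22 mm wide; open, the fingers measure 114 mm over their backs; the gripper's body (76 mm by 85 mm) begins 54 mm behind the grasp point. The pads swing forward as they close: fully open they stand 13 mm farther back than shut.
Start: joints at [-1.331, 0.615, -0.013, 1.423, 0.008, 1.103, -0.04], TCP at [0.171, 0.627, 0.231] pointing down, gripper open.
Joint ranges: [-3.12, 3.12], [-0.3, 2.06], [-1.34, 1.32], [0.26, 2.42], [-1.36, 4.5], [0.01, 1.98], [-2.84, 2.84]. Speed limits (rad/s): [2.79, 2.79, 3.14, 3.14, 3.14, 3.14, 3.14].

### API

Orientations are given as a unit quaternion [x, y, z, w].
In Python, from rig import * gives the robot as it stands.
- The arm moves only by the shell command python3 -m jog 'ROWS'. ROWS is JSON, a list of rows, each a list of 3 entries, a list of its own where there are three numbers: the shift along the world's x, y, z in mm, then the turn about the world's z in degrees, then the closure, from -1 (fully open) to 1 (shut). A call has 1 to 10 rows; each row is the pose to reach, as a shift and turn from the pose commanded when the call began; what a row does not reach only later rows make up. A row lasts 1/10 s, in which the tool goes at most 50 mm and 8.59 degrees, less where a joint would pass 70% of its speed; a pose out of reach is approached as far as the arm can. A call with a gripper value outside its range is refused whole. The fingers move at their own pace and stop on an object; the grip force is fixed at half the most. Time passes only in rows, so rows that repeat a pose let the fingers close. It gives the time, the measured TCP pose, the force and the opening at its end, in the units of the state.
- get_state(): the state, without advancing time (a new reading comes with each control period).
- snapshot(name): name is "scene" or "side" or "wrist"; returns the picture (400x640x3 uint8, red, green, blue); there is no depth.
- get_calibration(name): a dict with "fx", "fy", "cx", "cy" (pixels), "world_from_camera" (4x4, takes a point from camera to world coordinates). Camera axes: x right, y down, z forward; pixel columns grow to the right and rows downward; lengths in m; the calibration is good to about 2 mm. A picture is of the moment at which its call begins: read the wrist's pose just before it. get_calibration takes no time and is no camera call; for the wrist camera it gives the pose at the moment of the call.
- sign_off(): hands the job in, once; it reports no verdict.
The state is a dict: "t": time; "joint_pos": joint angles; "joint_vel": joint speeds; "effort": joint torques, N m; "tool_pos": TCP position; "tool_rot": TCP orientation; "force": force on the tool from outside, world axes, zero at the start; "wrist_torque": the same for the moment, N m; "gripper_width": opening from 0.0 (shut) to 1.0 (fully open).
Only numpy, scipy, OpenCV 4.12 (cv2) and the standard library are available. Lean on these libraries where they do the work, as an engineer would, in place of code of your own. Each camera call takes 0.05 s, during which the arm holds its last target.

### The job

The lamp's boom has slid out because its cam lever was left open. Take hold of the boom's black collar and slide it back up the rod until the collar's upper edge meets the edge of the band of masking tape, then, holding it there, squeeze the cam lever fully closed against the collar. Finish while still gripping the collar with the lever shut, and leave the other things on the bench where they are.

Things in the scene. Friction and masses are not known exactly. Their poses are not given: they have to be found in the camera images.
- stand: Fixed lamp stand: round grey base 180 mm across, upright column 24 mm thick on its centre, black clamp block 34 x 36 x 42 mm centred 300 mm up it. Origin: centre of the underside. From the block a dark rod 14 mm thick points along the stand's -y, sloping 0.28 rad below level. On it slides the aluminium boom tube, 22 mm thick, with a flat LED lamp 90 x 150 x 14 mm at its lower end.
- boom (a joint): How far (m) the boom has been slid up the rod towards the column: 0 is slid right out, on its lower stop; 0.15 the most. It weighs about 0.45 kg; with the lever open it slides down again by itself unless held (about 1 N along the rod; about 2 N pushes it up).
- collar (a point): Centre, on the tube's axis, of the black lock collar at the boom's upper end, 36 mm long, 28 mm thick. Its x axis runs down along the rod, its y axis is level and points to the lever's side (the stand's +x). On the other side it has an upright flat face 36 mm long, 26 mm high, 16 mm from the axis: one finger goes there, the other outside the lever's tab.
- collar_edge (a point): Centre, on the rod's axis, of the upper end face of the collar (18 mm up the rod from the collar's centre). Same axes as the collar.
- mark (a point): Point on the rod's axis at the lower edge of a 14 mm wide, paper-thin band of cream masking tape round the rod, between collar and column; x axis down along the rod. The collar is at its mark when its upper end face is level with this edge.
- cam_lever (a joint): The collar's steel cam lever, rad: 0 fully closed (stopped on the collar), 0.5 to 0.65 open at the start. Its pin is parallel to the tube, 14 mm to the lever's side of the axis and 14 mm below it; it is pushed shut sideways, towards the tube. It is stiff and stays where left: a squeeze of 6 to 10 N holds the collar without moving it, 20 to 25 N closes it. Closed, it carries the boom's weight.
- tab_tip (a point): Middle of the lever's smooth thumb tab (7 mm thick, 31 mm long, parallel to the tube, 30 mm from the pin). Open it is 31 to 35 mm to the side of the tube's axis and 8 to 12 mm higher; closed 17 and 16 mm. A grip over flat face and tab is 50 to 55 mm wide open, 36.5 mm closed; the flat face does not give, so the hand follows 7 to 9 mm to that side as the lever closes.
- pouch_mid (a point): Tan leather pouch 90 x 170 x 30 mm on the marble slab (300 x 240 x 18 mm), its middle. Leave alone.
- jar_a: Small glass jar with black lid, 54 mm across, 48 mm tall, near the slab; origin at the centre of its underside. Leave alone.
- jar_b: A second such jar, nearer the robot's left. Leave alone.
- glue: White glue bottle 36 mm across, 105 mm tall, beyond the boom; origin at the centre of its underside. Leave alone.
- mallet: Mallet lying down, head 60 mm across, 230 mm long over all. Leave alone.
- awl: Awl lying under the boom, wooden handle, 145 mm long. Leave alone.

How it is judged:
By the outcome, as a careful person would: the job done as asked, in the order asked, and still so for the second after the job is handed in, while the arm keeps its last pose, push and grip.
It also fails if it takes over 29 s, if anything falls off the work surface, if the arm or the gripper's body presses on something with over 40 N, if the wrist force passes 120 N, or if a joint passes its speed limit or range.

## Working session

There is one attempt and no reset: what is moved stays moved. The work goes in short steps, Python scripts to look and compute and a shell command to move; the robot and the scene stay as the last step left them, time stands still between calls to the robot, and variables do not carry over. Pictures are saved under pics/ and viewed, and the job is handed in when it is done.

```bash
mkdir -p pics; ls
python3 - <<'E'
from rig import *
import cv2,numpy as np
s=get_state();print(s['t'],s['tool_pos'],s['tool_rot'],s['gripper_width'])
for n in ['scene','side','wrist']:
    c=get_calibration(n);print(n,c['fx'],c['cx'],c['cy'],np.round(c['world_from_camera'],3).tolist())
    cv2.imwrite(f'pics/{n}0.png',snapshot(n)[:,:,::-1])
E
```

```text
pics
0.0 [0.17115072 0.62625915 0.23011896] [ 0.79484371  0.6068128  -0.00102713  0.00080271] 0.9988577301239739
scene 428.3664194979311 315.07683298579366 199.86004259316496 [[-0.683, 0.447, -0.577, 1.172], [0.73, 0.398, -0.556, 0.574], [-0.019, -0.801, -0.598, 0.812], [0.0, 0.0, 0.0, 1.0]]
side 395.839780460723 316.09648924613407 202.84809757720927 [[-0.887, -0.353, 0.299, 0.294], [-0.462, 0.658, -0.594, 0.532], [0.013, -0.665, -0.746, 0.85], [0.0, 0.0, 0.0, 1.0]]
wrist 334.5639767917232 316.6658910199796 197.67860891753048 [[0.264, 0.912, 0.314, 0.091], [0.964, -0.25, -0.087, 0.649], [-0.001, 0.326, -0.946, 0.373], [0.0, 0.0, 0.0, 1.0]]
```

View pics/scene0.png

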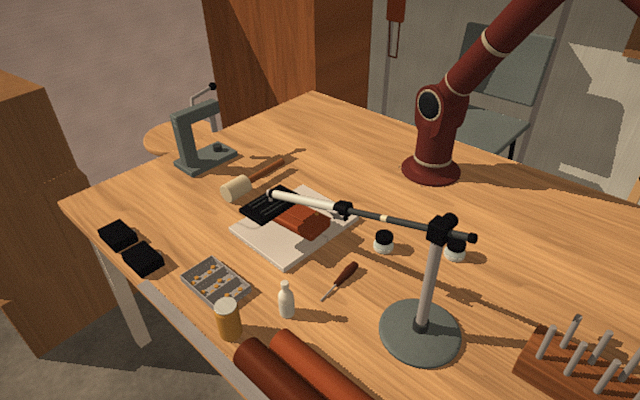

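View pics/side0.png

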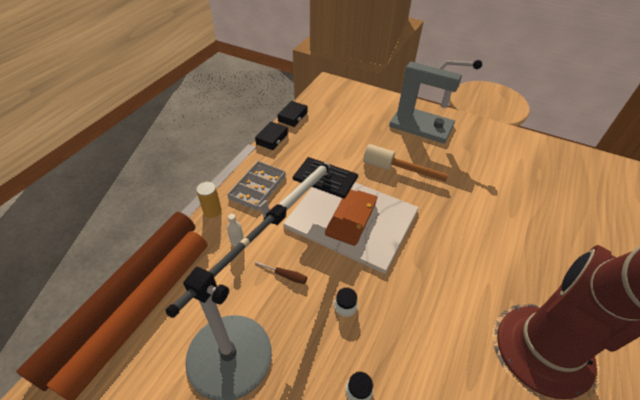

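View pics/wrist0.png

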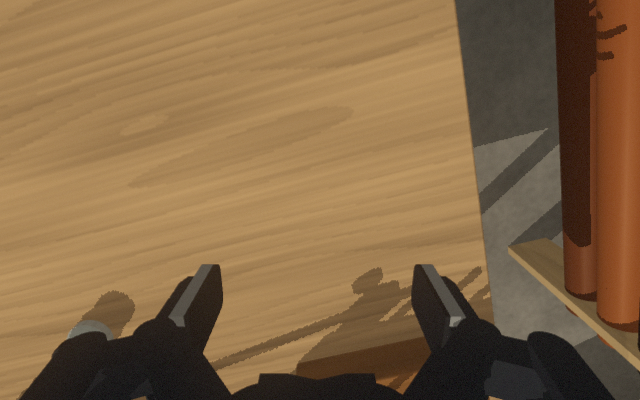

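Run:
```python
import cv2
a=cv2.imread('pics/scene0.png')[180:255,255:485];b=cv2.imread('pics/side0.png')[155:315,160:335]
cv2.imwrite('pics/s1.png',cv2.resize(a,None,fx=3.4,fy=3.4,interpolation=cv2.INTER_CUBIC))
cv2.imwrite('pics/s2.png',cv2.resize(b,None,fx=3.7,fy=3.7,interpolation=cv2.INTER_CUBIC))
```

```text
(no output)
```

View pics/s1.png

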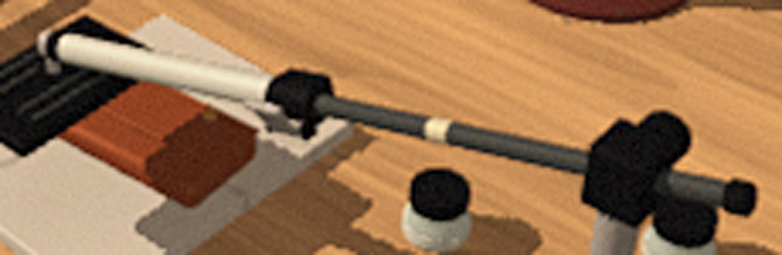

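View pics/s2.png

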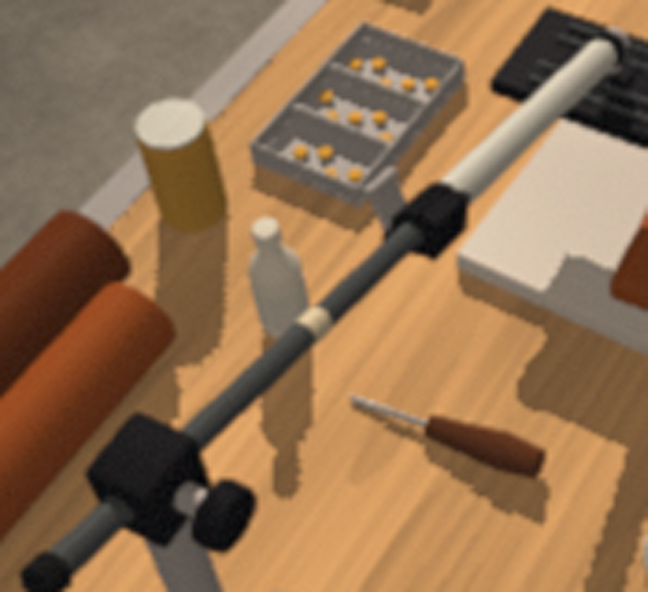

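```bash
cat > h.py <<'E'
from rig import *
import cv2,numpy as np
def ray(c,u,v):
    T=np.array(c['world_from_camera']);d=T[:3,:3]@[(u-c['cx'])/c['fx'],(v-c['cy'])/c['fy'],1];return T[:3,3],d/np.linalg.norm(d)
def proj(c,p):
    T=np.linalg.inv(np.array(c['world_from_camera']));q=T[:3,:3]@p+T[:3,3];return np.array([c['fx']*q[0]/q[2]+c['cx'],c['fy']*q[1]/q[2]+c['cy']])
def tri(rays):
    A=np.zeros((3,3));b=np.zeros(3)
    for o,d in rays:
        P=np.eye(3)-np.outer(d,d);A+=P;b+=P@o
    x=np.linalg.solve(A,b);return x,[np.linalg.norm((np.eye(3)-np.outer(d,d))@(x-o)) for o,d in rays]
def centers(img,p0,p1,half=7,n=200):
    "walk p0->p1, dark/grey rod: (R-B) low vs wood; return centre pts, colours"
    p0=np.array(p0,float);p1=np.array(p1,float);d=(p1-p0)/np.linalg.norm(p1-p0);nn=np.array([-d[1],d[0]])
    s=np.linspace(0,np.linalg.norm(p1-p0),n);o=np.arange(-half,half+.01,.25)
    X=(p0+s[:,None,None]*d+o[None,:,None]*nn).astype(np.float32)
    return s,o,cv2.remap(img,X[...,0],X[...,1],cv2.INTER_LINEAR),X
E
python3 - <<'E'
from h import *
for n,p0,p1 in [('scene',(326,203.5),(432,229)),('side',(289,204),(212,277))]:
    img=cv2.imread(f'pics/{n}0.png')
    s,o,S,X=centers(img,p0,p1,12,160)
    cv2.imwrite(f'pics/{n}_strip.png',cv2.resize(S.transpose(1,0,2),None,fx=4.5,fy=3,interpolation=cv2.INTER_NEAREST))
    print(n,s[-1],S.shape)
E
python3 -c "
import cv2,numpy as np
a=cv2.imread('pics/scene_strip.png');b=cv2.imread('pics/side_strip.png')
cv2.imwrite('pics/strips.png',np.vstack([a,b]))"
```

```text
scene 109.02407990898158 (160, 97, 3)
side 106.10372283760829 (160, 97, 3)
```

View pics/strips.png

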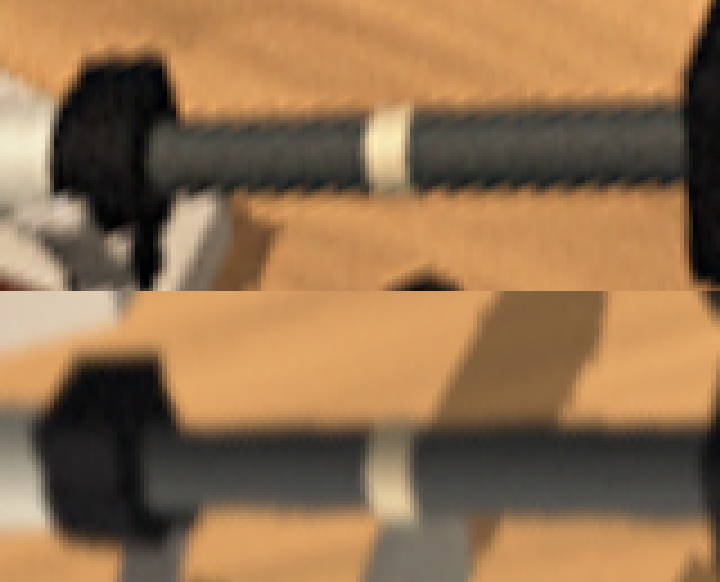

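Run:
```python
from h import *
def pix(n,x,row):
    p0,p1={'scene':((326,203.5),(432,229)),'side':((289,204),(212,277))}[n]
    p0=np.array(p0);p1=np.array(p1);L=np.linalg.norm(p1-p0);d=(p1-p0)/L;nn=np.array([-d[1],d[0]])
    return p0+d*(x/720*L)+nn*(row/3*.25-12)
C={n:get_calibration(n) for n in('scene','side')}
# axis lines -> planes
def plane(n,a,b):
    o,d1=ray(C[n],*pix(n,*a));_,d2=ray(C[n],*pix(n,*b));m=np.cross(d1,d2);m/=np.linalg.norm(m);return m,m@o
m1,k1=plane('scene',(200,155),(670,145.5));m2,k2=plane('side',(200,184.5),(690,182.5))
d=np.cross(m1,m2);d/=np.linalg.norm(d)
if d[2]>0:d=-d
p=np.linalg.lstsq(np.array([m1,m2]),np.array([k1,k2]),rcond=None)[0]
print('dir down',d,'slope',np.arcsin(-d[2]),'yaw',np.degrees(np.arctan2(d[1],d[0])))
def online(n,x,row):
    o,r=ray(C[n],*pix(n,x,row)); A=np.c_[d,-r];t=np.linalg.lstsq(A,o-p,rcond=None)[0];return p+d*t[0]
for nm,a,b in [('mark',(366,151),(366,185)),('face',(150,156),(148,185)),('collend',(57,158),(45,185)),('block',(688,145),(708,182))]:
    print(nm,online('scene',*a).round(4),online('side',*b).round(4))
    print(tri([ray(C['scene'],*pix('scene',*a)),ray(C['side'],*pix('side',*b))]))
# column base from scene: base centre and jars
for n,u,v,z in [('scene',420,332,0.0),('side',229,357,0.0)]:
    o,r=ray(C[n],u,v);print(n,o+r*(z-o[2])/r[2])
# tab tip click in side
print('tab side px',160+380/3.7,155+180/3.7)
```

```text
dir down [ 0.0196992  -0.96300299 -0.26876974] slope 0.27211554711310615 yaw -88.82812010448478
mark [0.5988 0.2022 0.2642] [0.5988 0.2021 0.2642]
(array([0.59886058, 0.20219631, 0.26442826]), [np.float64(5.251819676705885e-05), np.float64(5.251819676707555e-05)])
face [0.6005 0.1209 0.2415] [0.6004 0.1222 0.2419]
(array([0.60075978, 0.12149956, 0.24162352]), [np.float64(0.0003863555714525002), np.float64(0.0003863555714524715)])
collend [0.6013 0.0825 0.2308] [0.6013 0.0792 0.2299]
(array([0.60055796, 0.08103648, 0.23062693]), [np.float64(0.001027552527038569), np.float64(0.0010275525270386316)])
block [0.5967 0.3061 0.2932] [0.5967 0.3041 0.2926]
(array([0.59620957, 0.30510603, 0.29307009]), [np.float64(0.000778118828030996), np.float64(0.0007781188280310668)])
scene [5.92391845e-01 3.31037776e-01 1.11022302e-16]
side [0.59491106 0.33226425 0.        ]
tab side px 262.7027027027027 203.64864864864865
```

```bash
python3 -m jog '[[[0,0,50],0,-1],[[0,0,100],0,-1],[[0,0,150],0,-1],[[30,-36,150],-5,-1],[[60,-72,150],-12,-1],[[90,-108,150],-18,-1],[[120,-144,150],-24,-1],[[150,-180,150],-30,-1],[[180,-216,150],-36,-1],[[210,-252,150],-42,-1]]'
```

```text
t: 1.15
tool_pos: [0.3821, 0.3732, 0.3812]
tool_rot: [0.96, 0.28, -0.0, -0.0]
force: [0.7, 0.5, 0.6]
gripper_width: 1.0
```

```bash
python3 -m jog '[[[30,-36,0],-6,-1],[[60,-72,0],-12,-1],[[90,-108,0],-18,-1],[[120,-144,0],-24,-1],[[150,-180,0],-30,-1],[[180,-216,0],-31.5,-1],[[210,-250,0],-31.5,-1],[[226,-267,-20],-31.5,-1],[[226,-267,-40],-31.5,-1],[[226,-267,-40],-31.5,-1]]'
python3 - <<'E'
from h import *
s=get_state();print(s['t'],s['tool_pos'],s['tool_rot'],s['force'])
x,y,z,w=s['tool_rot'];print('jaw',np.degrees(np.arctan2(2*(x*y+z*w),1-2*(y*y+z*z))))
np.save('cw1.npy',np.array(get_calibration('wrist')['world_from_camera']))
cv2.imwrite('pics/w1.png',snapshot('wrist')[:,:,::-1])
E
```

```text
t: 2.15
tool_pos: [0.6058, 0.1072, 0.3376]
tool_rot: [1.0, 0.01, -0.004, 0.0]
force: [0.2, 0.9, -0.2]
gripper_width: 0.998
2.15 [0.60584666 0.10723243 0.33763586] [ 9.99945071e-01  9.70390716e-03 -3.93137332e-03  4.83493728e-04] [ 0.16067064  0.86186213 -0.1502283 ]
jaw 1.1118111720120245
```

View pics/w1.png

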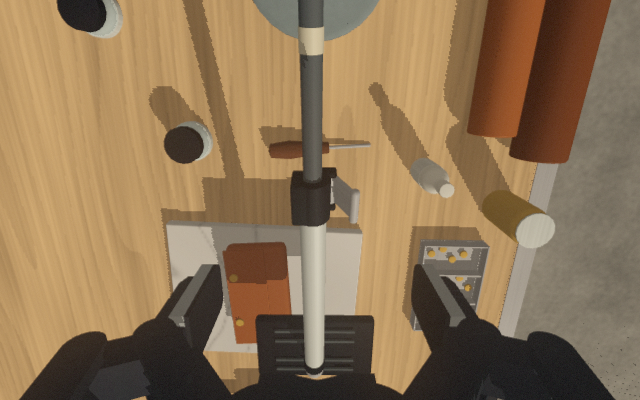

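Run:
```python
from h import *
a=cv2.imread('pics/w1.png')
cv2.imwrite('pics/w1c.png',np.hstack([cv2.resize(a[155:235,275:375],None,fx=5,fy=5,interpolation=cv2.INTER_CUBIC),cv2.resize(a[10:90,290:340],None,fx=5,fy=5,interpolation=cv2.INTER_CUBIC)]))
c=get_calibration('wrist')
for n,p in [('face',(.6006,.1215,.2416)),('mark',(.5988,.2022,.2642)),('cc',(.601,.1042,.2368)),('low',(.6014,.087,.232))]:print(n,proj(c,np.array(p)))
```

```text
face [308.40192516 182.84620836]
mark [306.05551345  65.78946443]
cc [308.81003978 202.40187606]
low [309.18921779 220.37754845]
```

View pics/w1c.png

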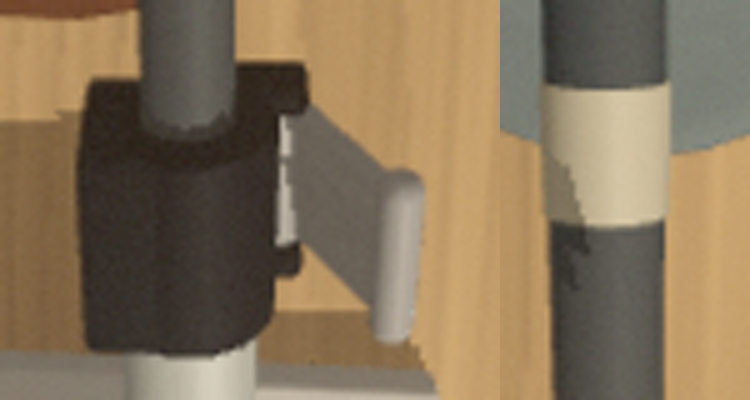

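Run:
```python
from h import *
c=get_calibration('wrist')
n=np.array([0,-np.sin(.28),np.cos(.28)]);n=np.array([0,np.cos(1.5708-.28)*-1,np.cos(.28)])
d=np.array([.02,-np.cos(.28),-np.sin(.28)])
m=np.array([.5988,.2022,.2642]);f=np.array([.6006,.1215,.2416])
print(n)
print('mark top',proj(c,m+.007*n),'meas 311.6 55.2');print('face rodtop',proj(c,f+.007*n),'meas 312.6 182')
print('face collar top',proj(c,f+.014*n),'meas ~187');print('low collar top',proj(c,f+.036*d+.014*n),'meas 225.8')
for s in (.03,.033,.036):print('tab',s,proj(c,f+.018*d+np.array([s,0,.0])+.010*n),'meas centre 354.5 206')
print('flat', proj(c,f+.018*d+np.array([-.016,0,0])+.012*n),'meas 292')
# solve per view: position along/lateral along the plane height of prior
def hit(u,v,z):
    o,r=ray(c,u,v);return o+r*(z-o[2])/r[2]
mt=hit(311.6,55.2,(m+.007*n)[2]);ft=hit(312.6,182,(f+.007*n)[2])
print(mt-.007*n,ft-.007*n, np.linalg.norm(mt-ft),np.linalg.norm(m-f))
```

```text
[ 0.         -0.27635212  0.96105544]
mark top [305.61852883  68.76381368] meas 311.6 55.2
face rodtop [308.10471229 187.9808905 ] meas 312.6 182
face collar top [307.79326197 193.36154019] meas ~187
low collar top [308.57090622 231.65209132] meas 225.8
tab 0.03 [348.02710767 210.9052744 ] meas centre 354.5 206
tab 0.033 [351.99242094 210.98962401] meas centre 354.5 206
tab 0.036 [355.95757756 211.07397029] meas centre 354.5 206
flat [286.98503734 211.21677409] meas 292
[0.60221366 0.209656   0.2642    ] [0.60381617 0.12613242 0.2416    ] 0.0865419926080073 0.08382416119472952
```

```bash
python3 -m jog '[[[3,0,-30],0,-1],[[6,0,-60],0,-1],[[6,0,-85],0,-1],[[6,0,-100],0,-1],[[6,0,-111],0,-1],[[6,0,-111],0,-1],[[6,0,-111],0,-1]]'
python3 - <<'E'
from h import *
s=get_state();print(s['t'],s['tool_pos'],s['force'])
for n in('wrist','side','scene'): cv2.imwrite(f'pics/{n}2.png',snapshot(n)[:,:,::-1])
b=cv2.imread('pics/side2.png')[155:275,190:340]
cv2.imwrite('pics/side2c.png',cv2.resize(b,None,fx=4,fy=4,interpolation=cv2.INTER_CUBIC))
b=cv2.imread('pics/scene2.png')[150:270,290:440]
cv2.imwrite('pics/scene2c.png',cv2.resize(b,None,fx=4,fy=4,interpolation=cv2.INTER_CUBIC))
E
```

```text
t: 2.9
tool_pos: [0.614, 0.1085, 0.2316]
tool_rot: [1.0, 0.011, 0.001, -0.0]
force: [-1.2, 0.7, 0.1]
gripper_width: 1.0
2.9 [0.61398373 0.10848853 0.23155959] [-1.17719183  0.73107375  0.06939951]
```

View pics/wrist2.png

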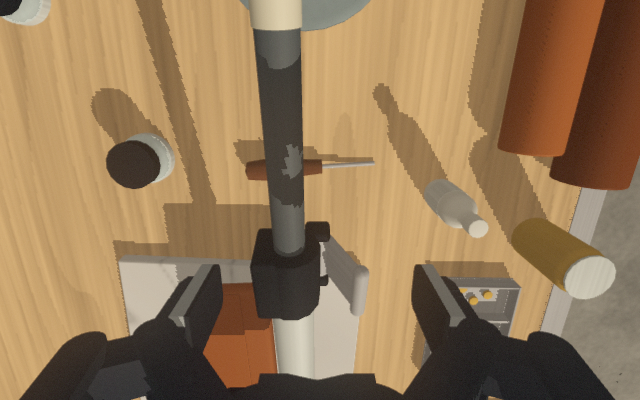

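View pics/side2c.png

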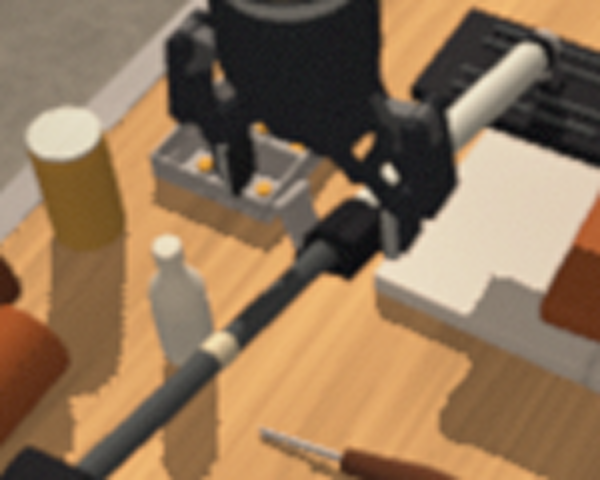

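View pics/scene2c.png

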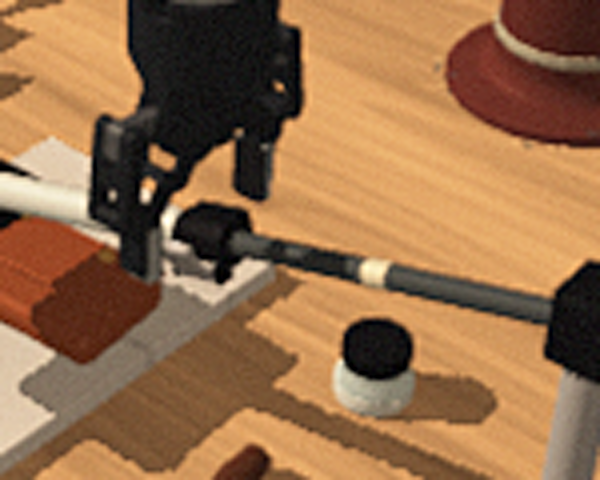

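Run:
```python
from h import *
sc=get_calibration('scene');sd=get_calibration('side');w=get_calibration('wrist');s=get_state()
print('lever-side tip',tri([ray(sc,327.5,219.5),ray(sd,249.5,202.5)]))
print('flat-side tip',tri([ray(sc,354.5,198.75),ray(sd,288.7,217.5)]))
t=s['tool_pos'];print('tcp',t,proj(w,t))
for dz in(0,.013):
  for dx in (-.0425,.0425):print(dz,dx,proj(w,t+np.array([dx,0,dz])))
a=cv2.imread('pics/wrist2.png')[210:340,170:490]
cv2.imwrite('pics/w2c.png',cv2.resize(a,None,fx=2.5,fy=2.5,interpolation=cv2.INTER_CUBIC))
```

```text
lever-side tip (array([0.65718944, 0.11283335, 0.24472904]), [np.float64(2.529201326379141e-05), np.float64(2.5292013263878868e-05)])
flat-side tip (array([0.56559675, 0.11093925, 0.24684186]), [np.float64(2.979406350431712e-05), np.float64(2.9794063504350683e-05)])
tcp [0.61409931 0.10809122 0.23172378] [314.33508533 266.37339088]
0 -0.0425 [226.59137653 264.84149121]
0 0.0425 [401.70096474 267.89869409]
0.013 -0.0425 [219.24039075 279.78784934]
0.013 0.0425 [408.69718685 283.02531895]
```

View pics/w2c.png

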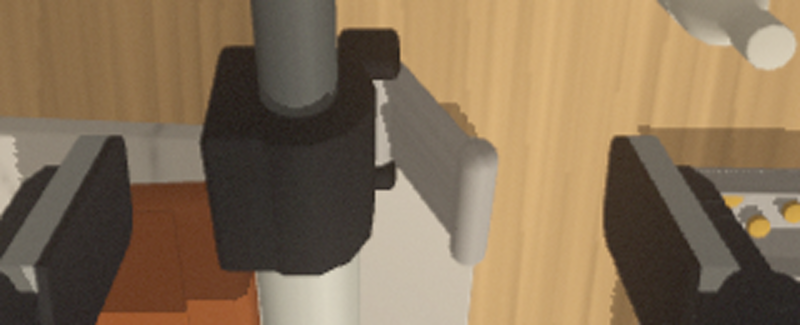

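Run:
```python
from h import *
w=get_calibration('wrist')
def hit(u,v,z):
    o,r=ray(w,u,v);return o+r*(z-o[2])/r[2]
print('tab mid',hit(360,290,.247),'ends',hit(360,266,.251),hit(358,314,.243))
print('face/rod top',hit(288.8,256,.2483))
print('collar low end top',hit(290,318,.2305+.0135))
print('collar flat left',hit(252,260,.25),hit(262,317,.24))
print('fingertips pad inner', hit(220,280,.2447),hit(412,280,.2447))
```

```text
tab mid [0.6345524  0.10555061 0.247     ] ends [0.63314475 0.12002657 0.251     ] [0.63510809 0.08959478 0.243     ]
face/rod top [0.60308206 0.12266204 0.2483    ]
collar low end top [0.60309487 0.08749449 0.244     ]
collar flat left [0.58775278 0.12140262 0.25      ] [0.58923582 0.08459975 0.24      ]
fingertips pad inner [0.57192345 0.10797265 0.2447    ] [0.65791499 0.1096731  0.2447    ]
```

```bash
python3 -m jog '[[[0,0,-5],0,-1],[[-1,-1,-5],0,-0.5],[[-1,-1,-5],0,-0.3],[[-1,-1,-5],0,-0.3],[[-1,-1,-5],0,-0.3],[[-1,-1,-5],0,-0.3]]'
python3 - <<'E'
from h import *
s=get_state();print(s['t'],s['tool_pos'],s['force'],s['gripper_width'])
cv2.imwrite('pics/w3.png',snapshot('wrist')[:,:,::-1])
a=cv2.imread('pics/w3.png')[190:350,170:490]
cv2.imwrite('pics/w3c.png',cv2.resize(a,None,fx=2.5,fy=2.5,interpolation=cv2.INTER_CUBIC))
E
```

```text
t: 3.65
tool_pos: [0.6124, 0.107, 0.2254]
tool_rot: [1.0, 0.011, 0.0, -0.0]
force: [0.3, 0.1, 0.8]
gripper_width: 0.654
3.65 [0.61240948 0.10697254 0.22535745] [0.33119949 0.09665024 0.84467227] 0.6537882784808746
```

View pics/w3c.png

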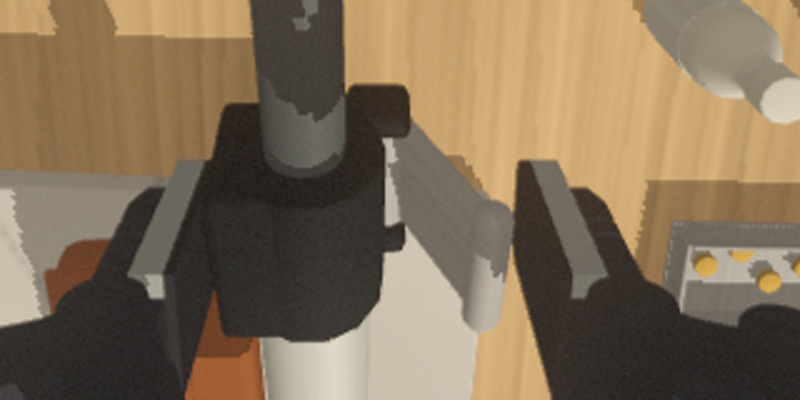

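```bash
python3 -m jog '[[[0,0,0],0,-0.25],[[0,0,0],0,-0.25]]';python3 -m jog '[[[0,0,0],0,-0.21],[[0,0,0],0,-0.21]]';python3 -m jog '[[[0,0,0],0,-0.18],[[0,0,0],0,-0.18]]'
```

```text
t: 3.9
tool_pos: [0.6123, 0.107, 0.2253]
tool_rot: [1.0, 0.011, -0.0, -0.0]
force: [-0.0, 0.5, 0.3]
gripper_width: 0.628
t: 4.1
tool_pos: [0.6115, 0.107, 0.2253]
tool_rot: [1.0, 0.011, -0.001, -0.0]
force: [-3.2, 0.4, 2.6]
gripper_width: 0.603
t: 4.3
tool_pos: [0.611, 0.107, 0.2253]
tool_rot: [1.0, 0.011, -0.002, -0.0]
force: [-5.2, -0.2, 3.4]
gripper_width: 0.594
```

```bash
python3 -m jog '[[[-1.5,0,0],0,-0.18],[[-1.5,0,0],0,-0.18]]';python3 -m jog '[[[0,0,0],0,-0.15],[[0,0,0],0,-0.15]]'
```

```text
t: 4.5
tool_pos: [0.611, 0.107, 0.2254]
tool_rot: [1.0, 0.011, 0.0, -0.0]
force: [-2.1, -0.6, 1.3]
gripper_width: 0.591
t: 4.7
tool_pos: [0.6105, 0.107, 0.2256]
tool_rot: [1.0, 0.011, -0.0, -0.0]
force: [-5.2, 1.2, 4.8]
gripper_width: 0.576
```

Run:
```python
from h import *
cv2.imwrite('pics/w4.png',snapshot('wrist')[:,:,::-1])
a=cv2.imread('pics/w4.png')[190:350,170:490]
cv2.imwrite('pics/w4c.png',cv2.resize(a,None,fx=2.5,fy=2.5,interpolation=cv2.INTER_CUBIC))
s=get_state();print(s['force'],s['wrist_torque'])
```

```text
[-5.34462104  0.04395881  4.79631916] [-0.04232148  0.96072699 -0.10438385]
```

View pics/w4c.png

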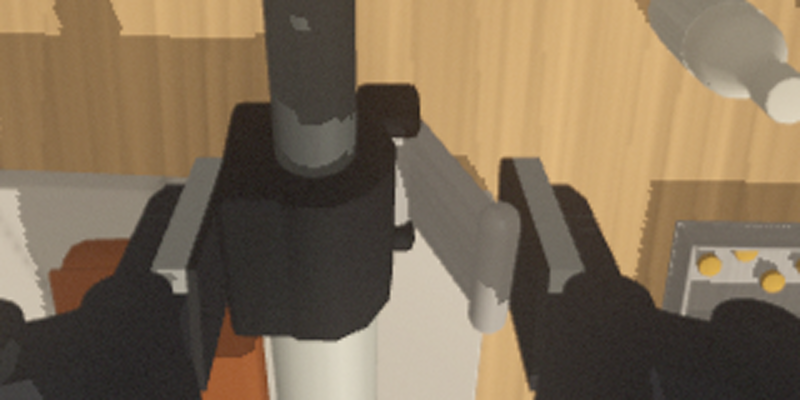

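```bash
python3 -m jog '[[[-1,0,0],0,-0.15],[[-2,0,0],0,-0.15],[[-2,0,0],0,-0.15]]'
```

```text
t: 5.05
tool_pos: [0.6105, 0.107, 0.2257]
tool_rot: [1.0, 0.011, 0.002, 0.0]
force: [2.0, -0.5, 2.7]
gripper_width: 0.58
```

```bash
python3 -m jog '[[[0.5,0,0],0,-0.13],[[0.5,0,0],0,-0.13]]';python3 -m jog '[[[0,0,0],0,-0.11],[[0,0,0],0,-0.11]]'
```

```text
t: 5.25
tool_pos: [0.6101, 0.107, 0.2258]
tool_rot: [1.0, 0.011, 0.001, -0.0]
force: [-0.6, -0.1, 4.8]
gripper_width: 0.572
t: 5.45
tool_pos: [0.6096, 0.107, 0.2259]
tool_rot: [1.0, 0.011, 0.0, -0.0]
force: [-2.2, -0.7, 5.3]
gripper_width: 0.557
```

Run:
```python
from h import *
cv2.imwrite('pics/w5.png',snapshot('wrist')[:,:,::-1])
a=cv2.imread('pics/w5.png')[190:350,170:490]
cv2.imwrite('pics/w5c.png',cv2.resize(a,None,fx=2.5,fy=2.5,interpolation=cv2.INTER_CUBIC))
```

```text
(no output)
```

View pics/w5c.png

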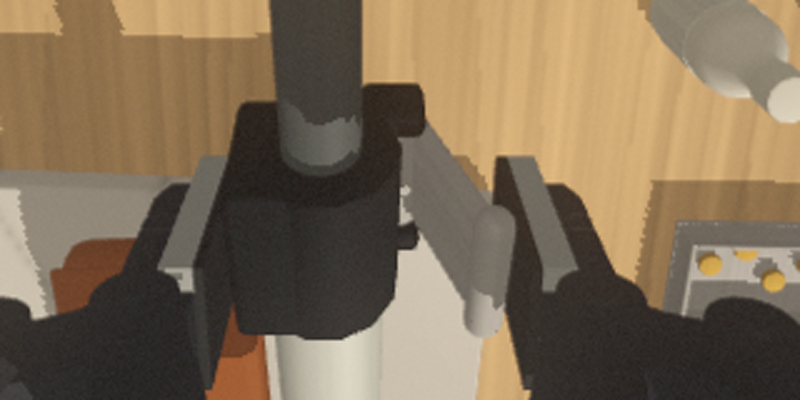

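```bash
python3 -m jog '[[[0,3,0.9],0,-0.11],[[-0.1,8,2.3],0,-0.11],[[-0.3,14,4],0,-0.11],[[-0.4,20,5.7],0,-0.11],[[-0.4,20,5.7],0,-0.11]]'
python3 - <<'E'
from h import *
cv2.imwrite('pics/w6.png',snapshot('wrist')[:,:,::-1])
a=cv2.imread('pics/w6.png')[0:350,170:490]
cv2.imwrite('pics/w6c.png',cv2.resize(a,None,fx=1.7,fy=1.7,interpolation=cv2.INTER_CUBIC))
s=get_state();print(s['tool_pos'],s['force'],s['gripper_width'])
E
```

```text
t: 6.0
tool_pos: [0.6092, 0.1283, 0.232]
tool_rot: [1.0, 0.011, 0.0, -0.0]
force: [-1.1, -2.6, 5.5]
gripper_width: 0.558
[0.60923216 0.12784348 0.23189509] [-0.55343871 -3.11140259  6.17266205] 0.5587748315231622
```

View pics/w6c.png

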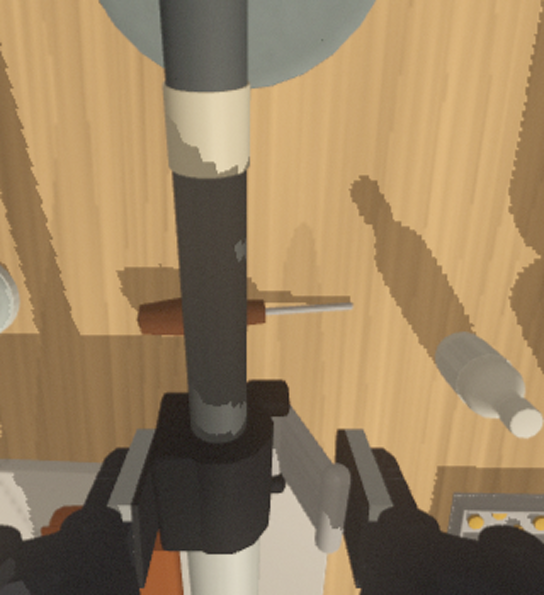

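```bash
cat >> h.py <<'E'
def gap(face,mark,zf):
    w=get_calibration('wrist');o,r=ray(w,*face);F=o+r*(zf-o[2])/r[2]
    u=np.array([-.02,np.cos(.28),np.sin(.28)]);o,r=ray(w,*mark)
    t=np.linalg.lstsq(np.c_[u,-r],o-F,rcond=None)[0];return F,t[0]*1000
E
python3 - <<'E'
from h import *
for z in (.252,.254,.256):print(gap((298,256.5),(293.5,104.1),z))
E
```

```text
(array([0.60230291, 0.14421309, 0.252     ]), np.float64(64.13621814327443))
(array([0.60240455, 0.14532107, 0.254     ]), np.float64(63.09008068595839))
(array([0.60250619, 0.14642904, 0.256     ]), np.float64(62.04394322864232))
```

```bash
python3 -m jog '[[[0,5,1.4],0,-0.11],[[-0.2,12,3.4],0,-0.11],[[-0.4,19,5.4],0,-0.11],[[-0.5,26,7.5],0,-0.11],[[-0.7,33,9.5],0,-0.11],[[-0.8,40,11.5],0,-0.11],[[-0.9,45,12.9],0,-0.11],[[-1,48,13.8],0,-0.11],[[-1,48,13.8],0,-0.11]]'
python3 - <<'E'
from h import *
cv2.imwrite('pics/w7.png',snapshot('wrist')[:,:,::-1])
a=cv2.imread('pics/w7.png')[180:340,180:380]
cv2.imwrite('pics/w7c.png',cv2.resize(a,None,fx=3.7,fy=3.7,interpolation=cv2.INTER_CUBIC))
s=get_state();print(s['tool_pos'],s['force'],s['gripper_width'])
E
```

```text
t: 6.95
tool_pos: [0.6083, 0.1763, 0.2458]
tool_rot: [1.0, 0.011, 0.001, -0.0]
force: [-0.9, -2.4, 6.6]
gripper_width: 0.558
[0.60834246 0.17597903 0.24573161] [-0.34084971 -2.66400324  6.61996676] 0.554988267563272
```

View pics/w7c.png

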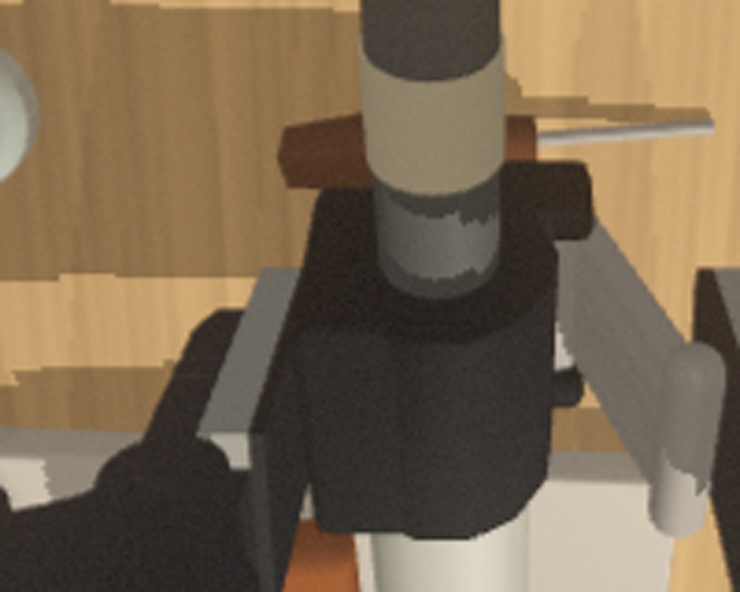

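Run:
```python
from h import *
for z in (.264,.267,.270):print(gap((298.4,260.3),(297.6,232.7),z),gap((297.6,232.7),(296.8,202.2),z+.0035))
```

```text
(array([0.6015022 , 0.18952744, 0.264     ]), np.float64(15.269909342686644)) (array([0.60130959, 0.20387846, 0.2675    ]), np.float64(14.893335826078243))
(array([0.60164913, 0.19123137, 0.267     ]), np.float64(14.901965196651448)) (array([0.60146554, 0.20527588, 0.2705    ]), np.float64(14.524085221032509))
(array([0.60179606, 0.19293531, 0.27      ]), np.float64(14.534021050616154)) (array([0.6016215, 0.2066733, 0.2735   ]), np.float64(14.154834615986813))
```

```bash
python3 -m jog '[[[0,4,1.1],0,-0.11],[[-0.1,8,2.3],0,-0.11],[[-0.2,10.6,3],0,-0.11],[[-0.2,10.6,3],0,-0.11]]'
python3 - <<'E'
from h import *
cv2.imwrite('pics/w8.png',snapshot('wrist')[:,:,::-1])
a=cv2.imread('pics/w8.png')[180:340,180:380]
cv2.imwrite('pics/w8c.png',cv2.resize(a,None,fx=3.7,fy=3.7,interpolation=cv2.INTER_CUBIC))
s=get_state();print(s['tool_pos'],s['force'],s['gripper_width'])
E
```

```text
t: 7.4
tool_pos: [0.6081, 0.1867, 0.2488]
tool_rot: [1.0, 0.011, 0.001, -0.0]
force: [-0.3, -2.0, 5.9]
gripper_width: 0.556
[0.60816339 0.18650838 0.24876855] [-0.21494299 -2.27079613  6.61291565] 0.5600975064348657
```

View pics/w8c.png

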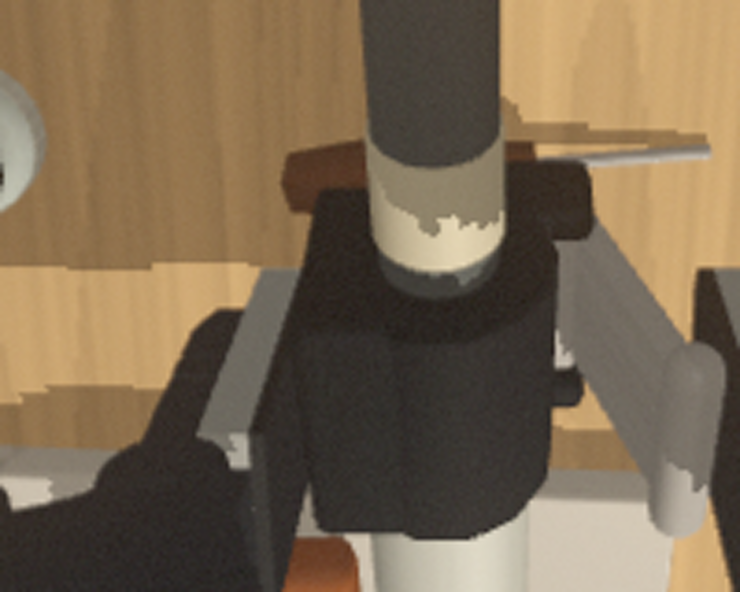

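```bash
python3 -m jog '[[[0,2,0.6],0,-0.11],[[0,3.5,1],0,-0.11],[[0,3.5,1],0,-0.11]]'
python3 - <<'E'
from h import *
cv2.imwrite('pics/w9.png',snapshot('wrist')[:,:,::-1])
a=cv2.imread('pics/w9.png')[220:290,260:350]
cv2.imwrite('pics/w9c.png',cv2.resize(a,None,fx=7,fy=7,interpolation=cv2.INTER_CUBIC))
s=get_state();print(s['tool_pos'],s['force'],s['gripper_width'])
E
```

```text
t: 7.75
tool_pos: [0.6081, 0.1898, 0.2497]
tool_rot: [1.0, 0.011, 0.001, -0.0]
force: [-0.6, -3.1, 6.2]
gripper_width: 0.557
[0.60810198 0.18980131 0.24970725] [-0.77857079 -2.80071156  6.38531556] 0.5575765231193499
```

View pics/w9c.png

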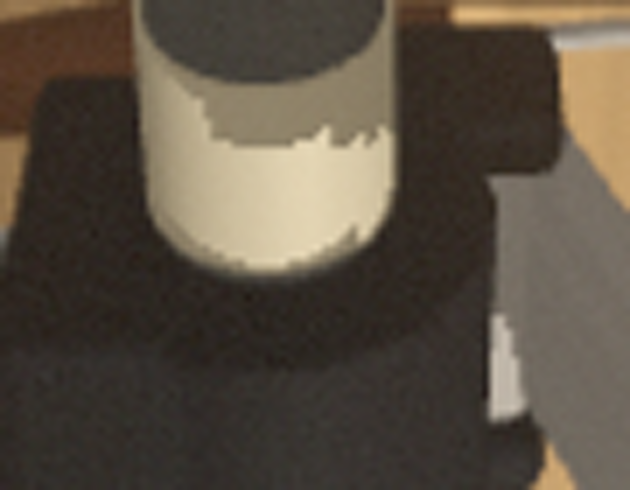

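Run:
```python
import cv2,numpy as np
o=[]
for n in('w8','w9'):
    a=cv2.imread(f'pics/{n}.png')
    print(n,a[250:270,294:303].mean(axis=(1,2)).round(0).tolist())
    o.append(cv2.resize(np.clip(a[240:275,275:325].astype(float)*2.2,0,255).astype(np.uint8),None,fx=8,fy=10,interpolation=cv2.INTER_NEAREST))
cv2.imwrite('pics/w9d.png',np.hstack(o))
```

```text
w8 [196.0, 195.0, 194.0, 134.0, 81.0, 64.0, 63.0, 62.0, 62.0, 62.0, 51.0, 39.0, 36.0, 36.0, 37.0, 39.0, 38.0, 37.0, 37.0, 38.0]
w9 [196.0, 195.0, 195.0, 196.0, 195.0, 195.0, 196.0, 179.0, 132.0, 78.0, 52.0, 41.0, 37.0, 39.0, 37.0, 38.0, 38.0, 38.0, 40.0, 38.0]
```

View pics/w9d.png

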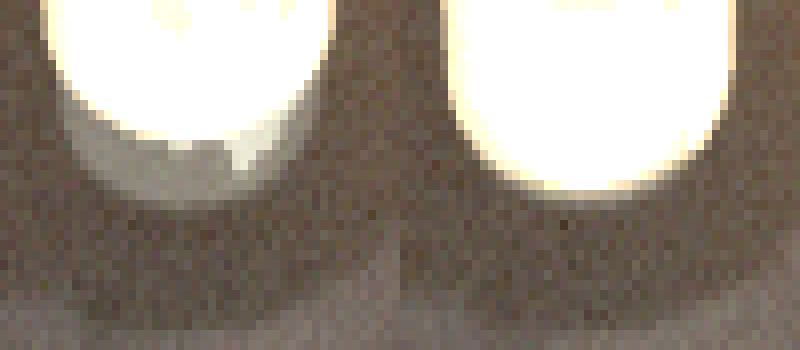

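```bash
python3 -m jog '[[[0,0.8,0.2],0,-0.11],[[0,0.8,0.2],0,-0.11]]'
python3 - <<'E'
from h import *
cv2.imwrite('pics/w10.png',snapshot('wrist')[:,:,::-1])
a=cv2.imread('pics/w10.png');print(a[250:270,294:303].mean(axis=(1,2)).round(0).tolist())
s=get_state();print(s['tool_pos'],s['force'],s['gripper_width'])
E
```

```text
t: 8.0
tool_pos: [0.6081, 0.1903, 0.2499]
tool_rot: [1.0, 0.011, 0.001, 0.0]
force: [0.3, -3.4, 7.2]
gripper_width: 0.556
[196.0, 196.0, 196.0, 195.0, 195.0, 195.0, 195.0, 195.0, 179.0, 132.0, 70.0, 41.0, 39.0, 38.0, 39.0, 38.0, 38.0, 39.0, 38.0, 39.0]
[0.60805797 0.19032799 0.24984058] [-1.02873575 -3.12963301  6.69421477] 0.5556520615985024
```

```bash
python3 -m jog '[[[0,0.4,0.1],0,-0.11],[[-0.6,0.4,0.3],0,-0.08],[[-1.2,0.4,0.5],0,-0.05],[[-1.9,0.4,0.7],0,-0.02],[[-1.9,0.4,0.7],0,-0.02]]'
python3 - <<'E'
from h import *
cv2.imwrite('pics/w11.png',snapshot('wrist')[:,:,::-1])
a=cv2.imread('pics/w11.png')
cv2.imwrite('pics/w11c.png',cv2.resize(a[180:340,180:420],None,fx=3.3,fy=3.3,interpolation=cv2.INTER_CUBIC))
s=get_state();print(s['tool_pos'],s['force'],s['gripper_width'])
E
```

```text
t: 8.55
tool_pos: [0.6061, 0.1906, 0.2505]
tool_rot: [1.0, 0.011, 0.001, 0.0]
force: [-1.0, -3.7, 6.7]
gripper_width: 0.513
[0.60614333 0.19059225 0.25054778] [-0.60877377 -2.73637223  7.19468628] 0.5083621340526417
```

View pics/w11c.png

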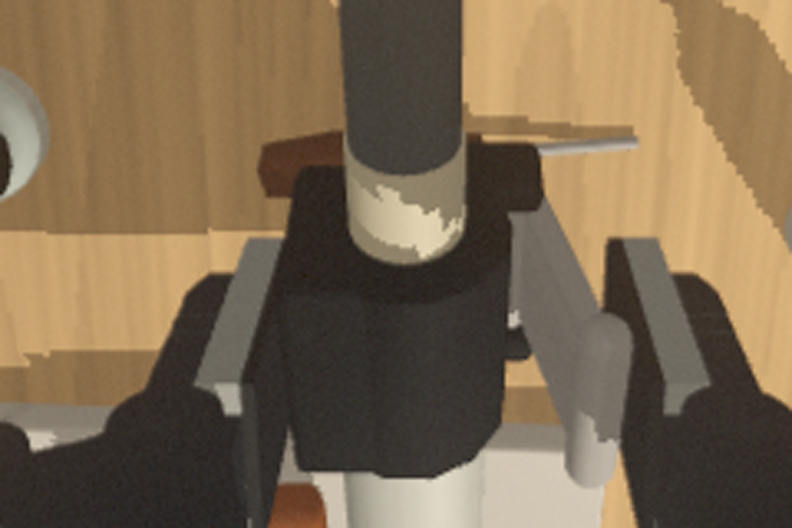

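```bash
python3 -m jog '[[[-0.7,0,0.2],0,0.02],[[-1.4,0,0.4],0,0.05],[[-2,0,0.6],0,0.08],[[-2.6,0,0.7],0,0.11],[[-2.6,0,0.7],0,0.11]]'
python3 - <<'E'
from h import *
cv2.imwrite('pics/w12.png',snapshot('wrist')[:,:,::-1])
a=cv2.imread('pics/w12.png')
cv2.imwrite('pics/w12c.png',cv2.resize(a[180:340,180:420],None,fx=3.3,fy=3.3,interpolation=cv2.INTER_CUBIC))
s=get_state();print(s['tool_pos'],s['force'],s['gripper_width'])
E
```

```text
t: 9.1
tool_pos: [0.6034, 0.1905, 0.2513]
tool_rot: [1.0, 0.011, 0.0, 0.0]
force: [-0.5, -3.7, 6.9]
gripper_width: 0.449
[0.60336292 0.1904756  0.25125856] [-1.15287623 -4.09601879  6.8463744 ] 0.4415475230014657
```

View pics/w12c.png

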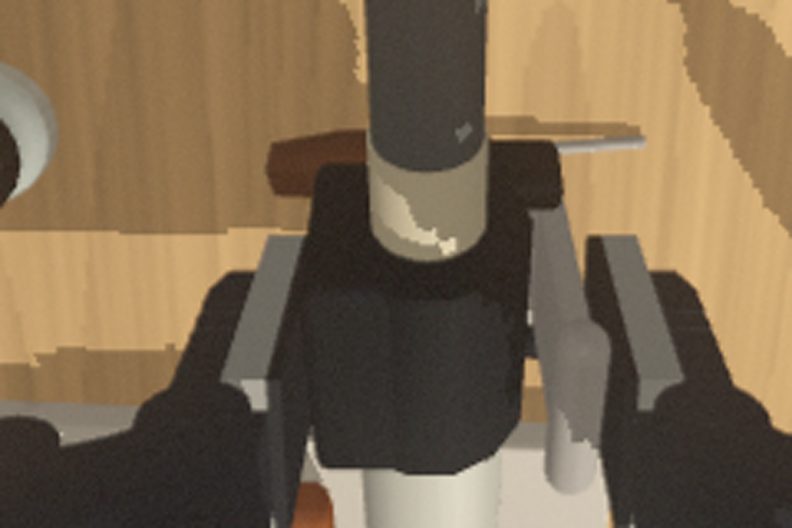

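```bash
python3 -m jog '[[[-0.5,0,0.1],0,0.15],[[-0.8,0,0.2],0,0.2],[[-0.8,0,0.2],0,0.25],[[-0.8,0,0.2],0,0.3]]'; python3 -m jog '[[[0,0,0],0,0.4],[[0,0,0],0,0.4],[[0,0,0],0,0.4]]'
python3 - <<'E'
from h import *
cv2.imwrite('pics/w13.png',snapshot('wrist')[:,:,::-1])
a=cv2.imread('pics/w13.png')
cv2.imwrite('pics/w13c.png',cv2.resize(a[180:340,180:420],None,fx=3.3,fy=3.3,interpolation=cv2.INTER_CUBIC))
s=get_state();print(s['tool_pos'],s['force'],s['gripper_width'])
E
```

```text
t: 9.55
tool_pos: [0.6015, 0.1902, 0.2518]
tool_rot: [1.0, 0.01, -0.001, 0.0]
force: [-3.0, -4.8, 9.0]
gripper_width: 0.388
t: 9.85
tool_pos: [0.6015, 0.1902, 0.2517]
tool_rot: [1.0, 0.01, -0.001, 0.0]
force: [-2.1, -4.1, 10.5]
gripper_width: 0.391
[0.60149855 0.19014866 0.25176247] [-3.59110567 -3.66611531  8.93102541] 0.39406456157686565
```

View pics/w13c.png

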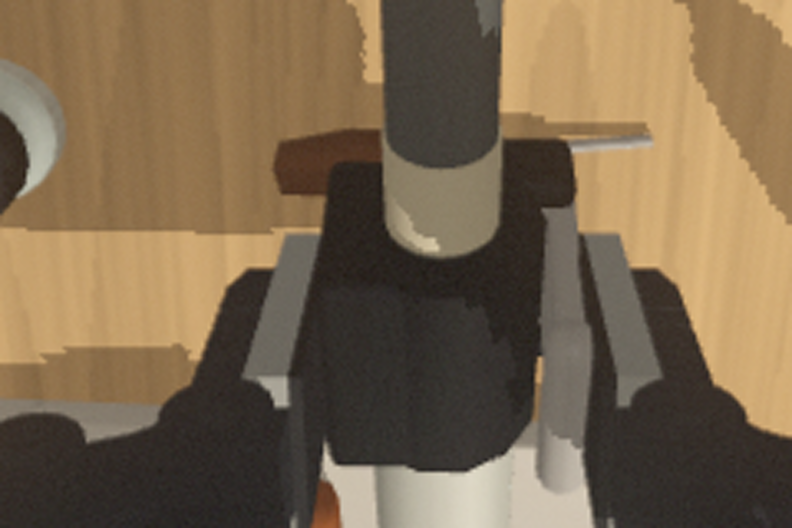

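```bash
python3 -m jog '[[[-0.5,0,0],0,0.6],[[-0.8,0,0],0,0.8],[[-0.8,0,0],0,0.8],[[-0.8,0,0],0,0.8],[[-0.8,0,0],0,0.8]]'
python3 - <<'E'
from h import *
for n in('wrist','side','scene'): cv2.imwrite(f'pics/{n}14.png',snapshot(n)[:,:,::-1])
s=get_state();print(s['t'],s['tool_pos'],s['force'],s['gripper_width'])
a=cv2.imread('pics/wrist14.png');o=[cv2.resize(np.clip(a[225:275,285:350].astype(float)*2,0,255).astype(np.uint8),None,fx=6,fy=6,interpolation=cv2.INTER_NEAREST)]
b=cv2.imread('pics/side14.png')[190:250,215:280];o.append(cv2.resize(b,(390,300),interpolation=cv2.INTER_CUBIC))
cv2.imwrite('pics/f14.png',np.hstack(o))
E
```

```text
t: 10.4
tool_pos: [0.6015, 0.1902, 0.2518]
tool_rot: [1.0, 0.01, -0.0, 0.0]
force: [-0.5, -4.1, 9.1]
gripper_width: 0.393
10.55 [0.60147022 0.19022255 0.25179094] [-1.28908506 -2.6457626   9.40596959] 0.3949152076906167
```

View pics/f14.png

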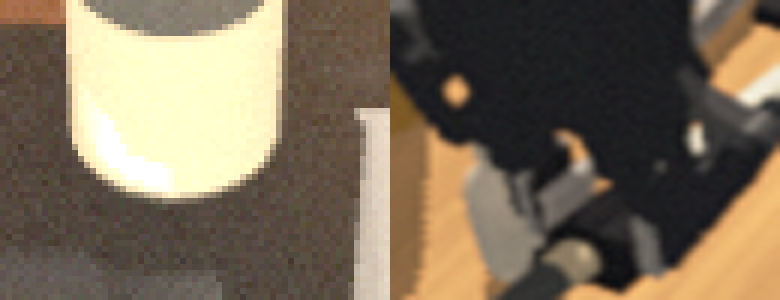

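View pics/scene14.png

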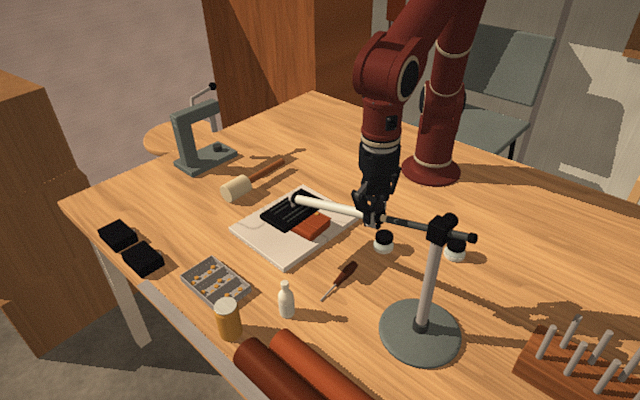

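View pics/wrist14.png

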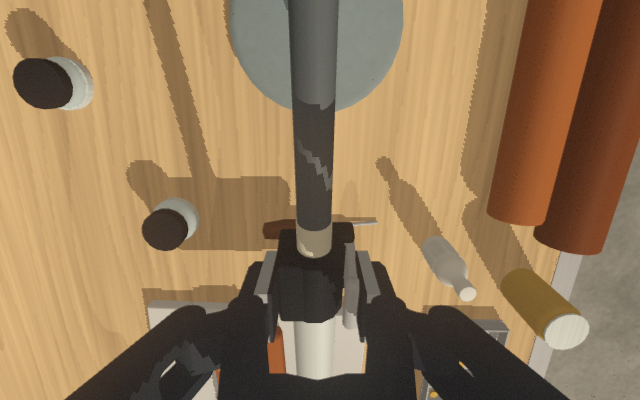

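Run:
```python
from h import *
a=cv2.imread('pics/wrist14.png');cv2.imwrite('pics/f15.png',cv2.resize(a[220:350,240:400],None,fx=4.5,fy=4.5,interpolation=cv2.INTER_CUBIC))
w=get_calibration('wrist')
def hit(u,v,z):
    o,r=ray(w,u,v);return o+r*(z-o[2])/r[2]
print('tab',hit(350.5,305,.276),'axis',hit(314.5,256,.272), gap((314,258),(313.5,231.3),.272))
```

```text
tab [0.61698567 0.18631973 0.276     ] axis [0.6014283  0.20700176 0.272     ] (array([0.60123858, 0.20606878, 0.272     ]), np.float64(14.478513207353874))
```

View pics/f15.png

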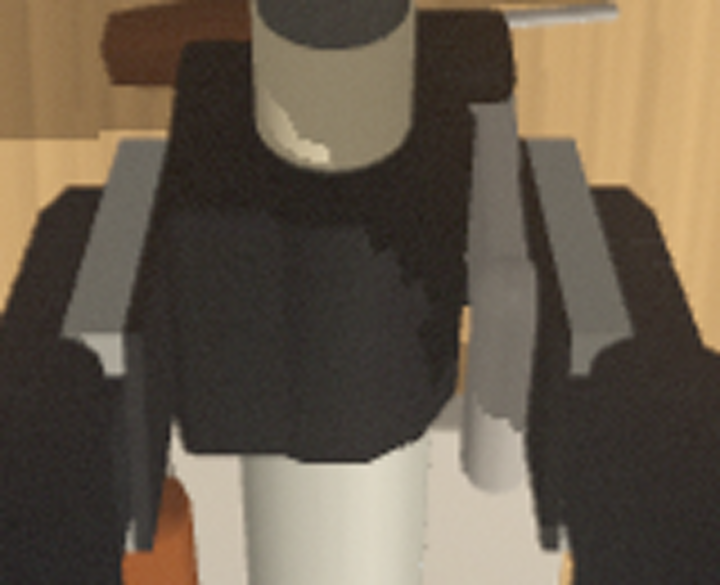

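```bash
python3 -c "
from rig import *
s=get_state();print(s['t'],s['force'],s['gripper_width'])
print(sign_off())"
```

```text
10.55 [-1.28908506 -2.6457626   9.40596959] 0.3949152076906167
the job is handed in; nothing more can be done
None
```

I slid the boom about 87 mm up the rod until the collar's upper edge met the lower edge of the tape. I held it there, squeezed the cam lever shut, and handed in at 10.6 s, still gripping the collar.

**Last checks**
- **Collar at the mark:** in the wrist picture the tape band ends at the collar's upper face, with at most about 0.5 mm of gap. The band measured 14.5 mm against its stated 14 mm.
- **Lever shut:** the tab measured about 16 mm to the side of the tube's axis, against 17 mm stated for closed. The gripper stayed at 0.39 when I commanded it tighter.
- **Forces:** readings at the end of each move stayed around 10 N.
- **Other things on the bench:** the final pictures show nothing moved.

**What disagreed**
- **Gripper opening:** with the lever shut it reads about 33 mm, where 36.5 mm is stated. It also read slightly under the stated range at first contact, so I took this as an offset in the gripper.
- **Camera positions:** the fixed cameras and the first wrist view differed by 4–7 mm, so I placed the collar by the close wrist views.
- **Early lever movement:** the first grip pushed the lever in by an estimated 2–3 mm before the slide. The boom still slid freely, with 2–4 N along the rod.

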